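# Free the cam lock and run a chip disc into the read station

### The arm

A 6-joint arm with a two-finger parallel gripper is mounted at the origin on the work surface. World frame = base frame: x ahead of the robot, y to its left, z up, the work surface at z = 0. Lengths are in m, angles in rad, forces in N, time in s.
With the tool pointing down it reaches from about 0.25 to 0.775 m from the base axis. Payload 4 kg.
Tool frame: the origin (TCP) lies on the centre line of the jaws, within the pads' length; the fingertips stand 22 mm ahead of it and the grasp point (between the pads) lies 3 mm ahead of it; z points along the fingers, y is the direction in which the jaws open and shut (so a half turn about z gives the same grasp; the last joint's range is limited). The gripper opens to 94 mm and grips with 3 to 60 N. Pads are 16 mm wide; open, the fingers measure 119 mm over their backs; the gripper's body (75 mm by 177 mm) begins 78 mm behind the grasp point.
Start: joints at [-1.204, 0.087, 1.371, -0, 1.684, -0.103], TCP at [0.249, -0.49, 0.228] pointing down, gripper open.
Joint ranges: [-3.1, 3.1], [-0.76, 2.03], [0.27, 2.55], [-1.08, 4.22], [0.17, 2.65], [-2.57, 2.57]. Speed limits (rad/s): [2.79, 2.79, 3.14, 3.14, 3.14, 3.14].

### API

Orientations are given as [roll, pitch, yaw] about the fixed x, y, z axes, in that order (R = Rz(yaw) Ry(pitch) Rx(roll)).
In Python, from bench import robot gives the robot as it stands. The module is installed in compiled form; this text tells all that it offers.
- The arm moves only by the shell command python3 -m inch 'ROWS'. ROWS is JSON, a list of rows, each an object with "linear": the shift along the world's x, y, z scaled (see below), a list of three; "twist": the turn about the world's z scaled (see below); "gripper": the opening, from 0 (shut) to 1 (fully open). In form: [{"linear": [x, y, z], "twist": twist, "gripper": gripper}, ...]. A call has 1 to 10 rows; each row is the pose to reach, as a shift and turn from the pose commanded when the call began; what a row does not reach only later rows make up. The controller multiplies each number of a shift by 0.1 m and each number of a turn by 60 degrees. A row lasts 1/12 s, in which the tool goes at most 41.7 mm and 7.16 degrees, less where a joint would pass 70% of its speed; a pose out of reach is approached as far as the arm can. A call with a number of a shift or a turn outside -1 to 1 is refused whole. A call with a gripper value outside its range is refused whole. The fingers move at their own pace and stop on an object; the grip force is fixed at half the most. Time passes only in rows, so rows that repeat a pose let the fingers close. It gives the time, the measured TCP pose, the force and the opening at its end, in the units of the state.
- robot.get_obs(): the state, without advancing time (a new reading comes with each control period).
- robot.snapshot(name): name is "side" or "top"; returns a dict with "image" (400x640x3 uint8, red, green, blue), "depth" (400x640 float32, m along the optical axis (not along the pixel's ray), 0 where there is no reading), "mtx" (3x3 intrinsics, pixels), "k1" (the pictures are not rectified: a ray, as slopes to the right and down, at radius r is drawn at 1 + k1 r^2 times it, then the intrinsics apply), "rvec" (rotation vector, rad) and "tvec" (3), from world to camera coordinates, as OpenCV has them. Camera axes: x right, y down, z forward; pixel columns grow to the right and rows downward; lengths in m; the calibration is good to about 2 mm. A picture is of the moment at which its call begins.
- robot.close_job(): hands the job in, once; it reports no verdict.
The state is a dict: "time": time; "joint_positions": joint angles; "qvel": joint speeds; "joint_torque": joint torques, N m; "tool_pos": TCP position; "ee_rot": TCP orientation; "wrist_force": force on the tool from outside, world axes, zero at the start; "wrist_torque": the same for the moment, N m; "width": finger opening in m.
Only numpy, scipy, OpenCV 4.12 (cv2) and the standard library are available. Lean on these libraries where they do the work, as an engineer would, in place of code of your own. Each camera call takes 0.05 s, during which the arm holds its last target.

### The job

The slide of the loading station is locked by its eccentric cam. With the fingertips, push the cam's lever post round until the lever points straight forward along the slide's direction (the cam's low side then squarely faces the follower shoe), and only then push the slide forward by its push plate until it is fully home, with the chip disc still lying in its seat and the lever still pointing forward. Do not force the slide against the cam, pick nothing up, and leave the vial, the jar and the tube rack where they stand.

Things in the scene. Friction and masses are not known exactly. Their poses are not given: they have to be found in the camera images.
- station: Loading station fixed to the bench, yaw within 20 degrees: aluminium base plate 12 mm thick, x -130 to 180, y -150 to 150 mm. Origin on the bench; +x is 'forward', the slide's way. Slide runs along y = -60 mm between rails 19 mm high. White read-head housing, 79 mm high, over x 22 to 165, y -125 to 5; the slide's front runs into it. Cam's vertical axis: x 0, y 70 mm.
- cam (a joint): Cam angle, rad: 0 = lever straight forward (station +x), low side to the follower shoe; within 15 degrees will do. Positive = anticlockwise from above; at 1.57 the lever points to station +y, away from the slide. Starts at 1.2 to 2.5: turn it clockwise. No stop at 0 (stops at -0.9 and 2.7): it can be pushed too far, and back. Stays where left.
- cam_axis (a point): Point on the cam's vertical turning axis, top of its dark hub (radius 10 mm), 48 mm above the bench. The cam is a steel disc of 32 mm radius, 20 to 36 mm above the bench, its centre 16 mm from this axis on the lever's side (the high side); opposite is the low side.
- lever_post (a point): Centre of the top of the black upright round post at the end of the cam's lever: 16 mm diameter, 60 mm from the cam's axis, from 46 mm (the top of the flat lever, 14 mm wide) to 85 mm above the bench. Push it sideways, about 5 N. On the cam's side of the station nothing else stands higher than 48 mm.
- slide (a joint): Travel of the black slide, m: 0 = fully back (start), 0.033 = fully home on its stop; above 0.030 counts as home. Takes about 3 N, stays where left. It strikes the cam before home unless the cam is within about 35 degrees of 0; at 0 a 3 mm gap is left. Over 20 N against the cam counts as forcing it.
- shoe (a point): Centre of the front face of the slide's steel follower shoe, which faces the cam: 55 mm wide, 20 to 36 mm above the bench, 52 mm behind the cam's axis when the slide is back. It moves with the slide.
- push_plate (a point): Centre of the near face (it looks to station -x) of the slide's upright black push plate, 45 mm above the bench; plate 80 mm wide, 8 mm thick, top 60 mm above the bench. Push it towards station +x. Behind it lies only the 12 mm base plate, for 47 mm, then the bench; guide rails 19 mm high end 27 mm behind it, 51 mm either side of its middle.
- disc_seat (a point): Centre of the disc's seat on the slide's tray, 24 mm above the bench, 61 mm forward of the push plate's near face; the seat is ringed by six steel pins, 5 mm high, on a radius of 39.5 mm.
- disc: Pale chip disc with a dark centre, 70 mm diameter, 5 mm thick, 30 g, lying loose in the seat with about 1.5 mm of play. Origin at the centre of its underside. It rides with the slide; it must not be lifted out.
- vial: Small glass vial with a blue cap, 26 mm diameter, 55 mm high, standing loose beyond the cam. Bystander, origin at the middle of its foot.
- jar: White jar, 56 mm diameter, 75 mm high, standing loose to the right of the station. Bystander, origin at the middle of its foot.
- tube_rack: Grey open rack with six small capped amber tubes, 60 x 120 mm, 64 mm high, standing loose to the left of the station. Bystander, origin at the middle of its foot.
Things that resemble listed ones, but are neither listed nor needed, are in the scene too. There is more than one size of the disc; the job needs the smallest.

How it is judged:
By the outcome, as a careful person would: the job done as asked, in the order asked, and still so for the second after the job is handed in, with the robot touching nothing.
It also fails if it takes over 61 s, if anything falls off the work surface, if the arm or the gripper's body presses on something with over 40 N, if the wrist force passes 120 N, or if a joint passes its speed limit or range.

## Working session

There is one attempt and no reset: what is moved stays moved. The work goes in short steps, Python scripts to look and compute and a shell command to move; the robot and the scene stay as the last step left them, time stands still between calls to the robot, and variables do not carry over. Pictures are saved under pics/ and viewed, and the job is handed in when it is done.

```bash
mkdir -p pics; cat > h.py <<'E'
import numpy as np, cv2
from bench import robot
def snap(name,fn):
    s=robot.snapshot(name); cv2.imwrite('pics/'+fn,s['image'][:,:,::-1]); np.savez('pics/'+fn[:-4]+'.npz',**s); return s
def ray(s,u,v):
    K=s['mtx']; x=np.array([(u-K[0,2])/K[0,0],(v-K[1,2])/K[1,1]]); k=float(np.ravel(s['k1'])[0])
    y=x.copy()
    for _ in range(30): y=x/(1+k*(y@y))
    R=cv2.Rodrigues(np.array(s['rvec'],float))[0]; t=np.ravel(s['tvec'])
    return -R.T@t, R.T@np.array([y[0],y[1],1.])
def onz(s,u,v,z):
    c,d=ray(s,u,v); return c+d*(z-c[2])/d[2]
def dep(s,u,v):
    c,d=ray(s,u,v); return c+d*float(s['depth'][int(v),int(u)])
def load(fn): return dict(np.load('pics/'+fn))
def proj(s,p):
    R=cv2.Rodrigues(np.array(s['rvec'],float))[0]; q=R@np.array(p)+np.ravel(s['tvec']); a=q[:2]/q[2]
    a=a*(1+float(np.ravel(s['k1'])[0])*(a@a)); K=s['mtx']; return a[0]*K[0,0]+K[0,2],a[1]*K[1,1]+K[1,2]
E
python3 - <<'E'
from h import *
for n in('top','side'):
    s=snap(n,n+'0.png'); print(n,s['mtx'].tolist(),s['k1'],ray(s,320,200))
print(robot.get_obs())
E
```

```text
top [[413.69910964427993, 0.0, 310.19233744894353], [0.0, 413.69910964427993, 193.77063222161297], [0.0, 0.0, 1.0]] -0.061472737402045806 (array([0.4437862 , 0.04199889, 1.05949396]), array([ 0.08802195, -0.04098069, -0.99567141]))
side [[368.81367149056564, 0.0, 319.98585944606003], [0.0, 368.81367149056564, 192.68555668403204], [0.0, 0.0, 1.0]] 0.02927226165362834 (array([ 0.50278114, -0.63381909,  0.68825839]), array([ 0.03478452,  0.74692216, -0.6642971 ]))
{'time': 0.1, 'joint_positions': array([-1.20411281e+00,  8.78656409e-02,  1.37203126e+00, -2.96828547e-06,
        1.68359453e+00, -1.03075251e-01]), 'qvel': array([-0.00038227, -0.0023086 , -0.00415835,  0.00113343,  0.00074248,
       -0.00105149]), 'joint_torque': array([ 2.59060747e-03, -3.41251838e+01, -3.03301477e+01,  7.20585301e-02,
        3.03743756e-02, -8.44311876e-05]), 'tool_pos': array([ 0.24882261, -0.49001881,  0.22646608]), 'ee_rot': array([-3.13970365e+00, -1.92435848e-04,  4.69758255e-01]), 'wrist_force': array([-0.30389938, -0.80239999,  0.09309047]), 'wrist_torque': array([ 0.0058764 , -0.04564599, -0.00933989]), 'width': 0.0940130240660334}
```

View pics/top0.png

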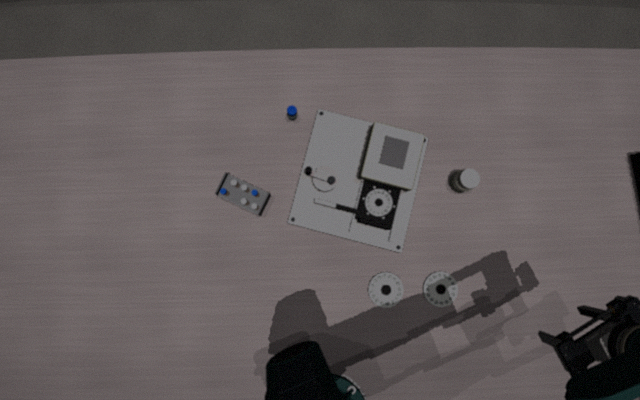

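View pics/side0.png

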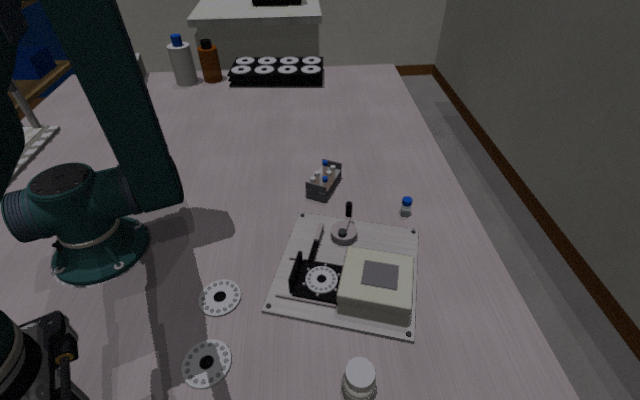

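```bash
python3 - <<'E'
from h import *
s=load('top0.npz'); c=s['image'][95:265,270:450,::-1]; cv2.imwrite('pics/t0c.png',cv2.resize(c,None,fx=3.4,fy=3.4,interpolation=cv2.INTER_CUBIC))
s=load('side0.npz'); c=s['image'][190:345,255:430,::-1]; cv2.imwrite('pics/s0c.png',cv2.resize(c,None,fx=3.6,fy=3.6,interpolation=cv2.INTER_CUBIC))
E
```

```text
(no output)
```

View pics/t0c.png

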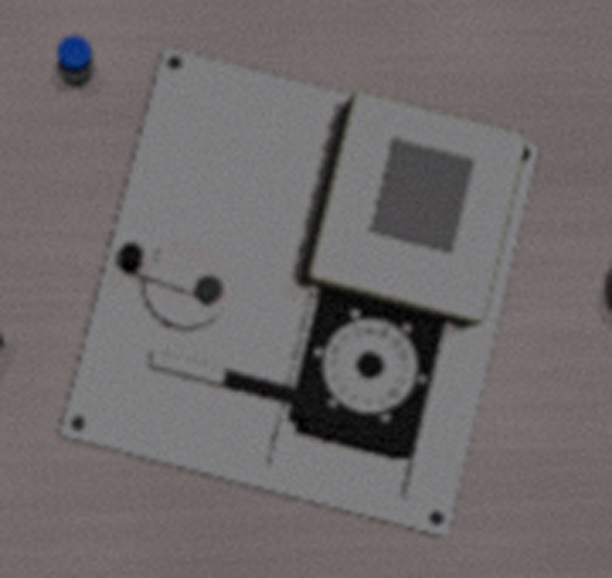

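View pics/s0c.png

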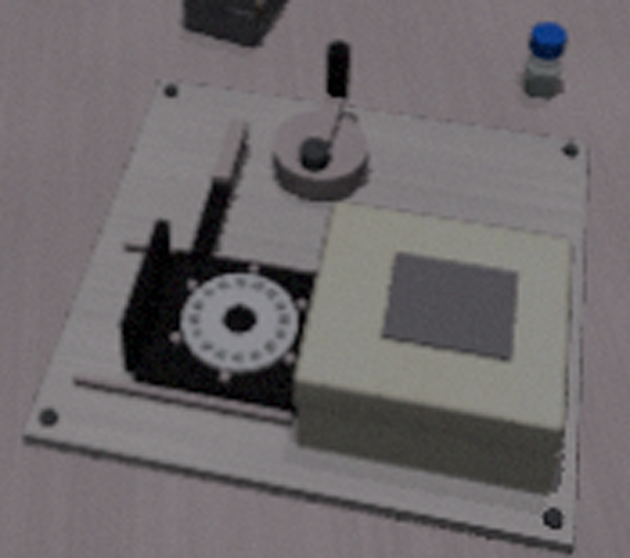

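```bash
cat >> h.py <<'E'
def fitstation(s):
    # corners: known station coords, image crop
    pix=np.array([(168,52),(535,147),(447,533),(62,433)])/3.4+[270-.35,95-.35]
    W=np.array([onz(s,*p,.012)[:2] for p in pix]); S=np.array([(.18,.15),(.18,-.15),(-.13,-.15),(-.13,.15)])
    a=S-S.mean(0); b=W-W.mean(0); th=np.arctan2((a[:,0]*b[:,1]-a[:,1]*b[:,0]).sum(),(a*b).sum())
    R=np.array([[np.cos(th),-np.sin(th)],[np.sin(th),np.cos(th)]]); o=W.mean(0)-R@S.mean(0)
    return th,R,o,W-(S@R.T+o)
E
python3 - <<'E'
from h import *
s=load('top0.npz'); th,R,o,res=fitstation(s); print(np.degrees(th),o,res*1e3)
d=load('side0.npz')
f=lambda p:(R@np.array(p)+o)
for n,p in dict(cam=(0,.07),plate=(-.081,-.06)).items(): print(n,f(p))
def blob(s,x0,x1,y0,y1,t):
    g=s['image'].max(2)[y0:y1,x0:x1]; ys,xs=np.nonzero(g<t); return xs.mean()+x0,ys.mean()+y0,len(xs)
px=lambda x,y:(x/3.4+270-.35,y/3.4+95-.35)
for n,p,z in (('hub',(208,290),.048),('post',(128,257),.085),('disc',(369,365),.029)):
    w=onz(s,*px(*p),z)[:2]; print(n,w,'station',R.T@(w-o)*1e3)
qx=lambda x,y:(x/3.6+255-.35,y/3.6+190-.35)
for n,p,z in (('hub',(314,147),.048),('post',(338,47),.085),('disc',(240,318),.029),('platebotL',(163,222),.06),('platetopR',(128,315),.06)):
    w=onz(d,*qx(*p),z)[:2]; print('side',n,w,'station',R.T@(w-o)*1e3)
for n,p in (('vial',(75,50)),): w=onz(s,*px(*p),.055)[:2]; print(n,w,R.T@(w-o)*1e3)
for u,v in((468,178),(240,190)): print(onz(s,u,v,.07))
E
```

```text
-16.2452871112367 [ 0.56274971 -0.09600005] [[-5.35251225 -3.48108498]
 [-1.9826374   4.8944976 ]
 [ 4.51818893  1.23996886]
 [ 2.81696072 -2.65338148]]
cam [ 0.58233221 -0.02879495]
plate [ 0.4681988  -0.13094467]
hub [ 0.58220226 -0.02787384] station [-0.38244207 70.84797806]
post [0.60189866 0.03002062] station [  2.33155578 131.94094829]
disc [ 0.52597529 -0.1463508 ] station [-21.22049247 -58.62803315]
side hub [ 0.58185774 -0.02700161] station [-0.95721677 71.58900786]
side post [0.6031632  0.02936447] station [  3.72916647 131.6647587 ]
side disc [ 0.52515975 -0.14626566] station [-22.02729646 -58.77443512]
side platebotL [ 0.4812972  -0.09468562] station [-78.56806069 -21.52438623]
side platetopR [ 0.46002081 -0.16260492] station [-79.99451584 -92.68394226]
vial [0.76179988 0.06448637] [146.20658239 209.76295602]
[ 0.57569352 -0.36343675  0.07      ]
[0.56043417 0.19297885 0.07      ]
```

```bash
python3 - <<'E'
from h import *
s=load('top0.npz'); im=cv2.bilateralFilter(s['image'],7,25,5).astype(int)
th,R,o,_=fitstation(s)
# edge search along normals of each plate side, on world plane z=.012
from scipy.ndimage import map_coordinates
sat=(im[:,:,0]-im[:,:,1]).astype(float)
out={}
def samp(P):
    uv=np.array([proj(s,[p[0],p[1],.012]) for p in P]); return map_coordinates(sat,[uv[:,1],uv[:,0]],order=1)
off=np.arange(-.02,.0201,.001)
def side(ax,val,lo,hi):
    pts=[]
    for t in np.linspace(lo,hi,40):
        S=np.array([(val+q,t) if ax==0 else (t,val+q) for q in off]); v=samp(S@R.T+o)
        # best step
        c=[abs(v[max(0,i-7):i].mean()-v[i:i+7].mean()) for i in range(5,len(off)-5)]
        i=int(np.argmax(c)); pts.append((t,off[i+5]-.0005,c[i]))
    pts=np.array(pts); m=np.median(pts[:,1]); k=abs(pts[:,1]-m)<.006
    p=np.polyfit(pts[k,0],pts[k,1],1); print(ax,val,'slope deg',np.degrees(p[0]),'off mm',p[1]*1e3,k.sum(),pts[k,2].mean())
side(0,.18,-.13,.13);side(0,-.13,-.13,.13);side(1,.15,-.11,.16);side(1,-.15,-.11,.16)
E
```

```text
0 0.18 slope deg -1.458462455053931 off mm 1.375000000000019 40 5.237069611930959
0 -0.13 slope deg 0.12093386857826963 off mm 1.95000000000002 40 5.760979768438811
1 0.15 slope deg -0.15993130866795366 off mm -0.6802168021680042 40 5.406409382388066
1 -0.15 slope deg -0.0753074608776282 off mm 2.257859078590805 40 5.5548788366642
```

```bash
R='x'; python3 -m inch '[{"linear":[0.27,0.45,0],"twist":0.06,"gripper":0},{"linear":[0.53,0.89,0],"twist":0.12,"gripper":0},{"linear":[0.53,0.89,0],"twist":0.12,"gripper":0},{"linear":[0.53,0.89,0],"twist":0.12,"gripper":0}]'
python3 -m inch '[{"linear":[0.27,0.45,0],"twist":0.06,"gripper":0},{"linear":[0.53,0.89,0],"twist":0.12,"gripper":0},{"linear":[0.53,0.89,0],"twist":0.12,"gripper":0}]'
python3 -m inch '[{"linear":[0.27,0.45,0],"twist":0.06,"gripper":0},{"linear":[0.53,0.89,0],"twist":0.12,"gripper":0},{"linear":[0.53,0.89,0],"twist":0.12,"gripper":0}]'
```

```text
time: 0.43
tool_pos: [0.3037, -0.3982, 0.2274]
ee_rot: [-3.141, -0.002, 0.6]
wrist_force: [0.1, -0.0, 0.3]
width: 0.0707
time: 0.68
tool_pos: [0.3558, -0.3102, 0.2272]
ee_rot: [-3.141, -0.001, 0.724]
wrist_force: [-0.7, -1.2, 0.4]
width: 0.0507
time: 0.93
tool_pos: [0.4091, -0.2209, 0.2272]
ee_rot: [-3.141, -0.001, 0.851]
wrist_force: [0.6, -0.0, 0.1]
width: 0.0307
```

```bash
python3 -m inch '[{"linear":[0.27,0.45,0],"twist":0.06,"gripper":0},{"linear":[0.53,0.88,0],"twist":0.12,"gripper":0},{"linear":[0.53,0.88,0],"twist":0.12,"gripper":0}]'
python3 -m inch '[{"linear":[0.27,0.45,0],"twist":0.06,"gripper":0},{"linear":[0.53,0.88,0],"twist":0.12,"gripper":0},{"linear":[0.53,0.88,0],"twist":0.12,"gripper":0}]'
python3 -m inch '[{"linear":[0.27,0.45,0],"twist":0.06,"gripper":0},{"linear":[0.53,0.86,0],"twist":0.12,"gripper":0},{"linear":[0.53,0.86,0],"twist":0.12,"gripper":0},{"linear":[0.53,0.86,-0.4],"twist":0.12,"gripper":0},{"linear":[0.53,0.86,-0.8],"twist":0.12,"gripper":0},{"linear":[0.53,0.86,-0.8],"twist":0.12,"gripper":0}]'
python3 - <<'E'
from h import *
s=snap('side','s1.png'); print(robot.get_obs()['tool_pos'])
c=s['image'][100:300,240:440,::-1]; cv2.imwrite('pics/s1c.png',cv2.resize(c,None,fx=3,fy=3,interpolation=cv2.INTER_CUBIC))
E
```

```text
time: 1.18
tool_pos: [0.4624, -0.1327, 0.2271]
ee_rot: [-3.141, -0.001, 0.977]
wrist_force: [-0.1, -0.2, -0.5]
width: 0.0109
time: 1.43
tool_pos: [0.5155, -0.0447, 0.2268]
ee_rot: [-3.141, -0.001, 1.103]
wrist_force: [0.0, -0.7, 0.5]
width: 0.0005
time: 1.93
tool_pos: [0.5602, 0.0385, 0.1358]
ee_rot: [-3.121, 0.007, 1.224]
wrist_force: [-1.7, -0.4, -1.8]
width: 0.0008
[0.56264641 0.03814453 0.14052742]
```

View pics/s1c.png

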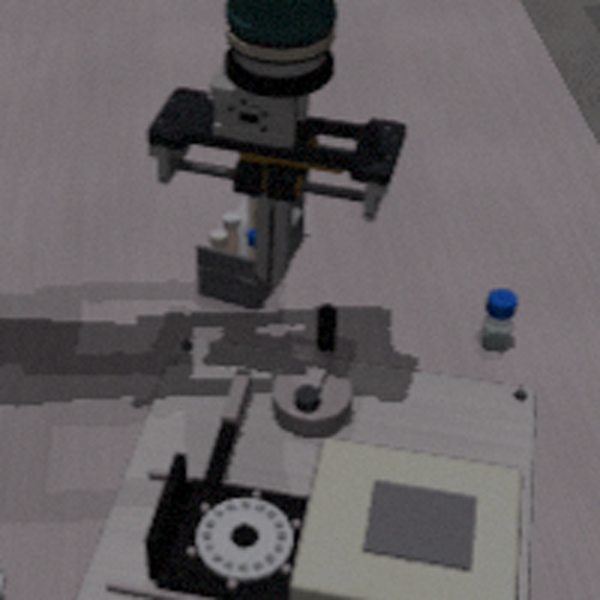

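```bash
python3 -m inch '[{"linear":[0,0,-0.2],"twist":0,"gripper":0},{"linear":[0,0,-0.4],"twist":0,"gripper":0},{"linear":[0,0,-0.6],"twist":0,"gripper":0},{"linear":[0,0,-0.72],"twist":0,"gripper":0},{"linear":[0,0,-0.72],"twist":0,"gripper":0},{"linear":[0,0,-0.72],"twist":0,"gripper":0},{"linear":[0,0,-0.72],"twist":0,"gripper":0}]'
python3 - <<'E'
from h import *
s=snap('side','s2.png'); print(robot.get_obs()['tool_pos'])
c=s['image'][150:300,240:440,::-1]; cv2.imwrite('pics/s2c.png',cv2.resize(c,None,fx=3.5,fy=3.5,interpolation=cv2.INTER_CUBIC))
s=snap('top','t2.png')
c=s['image'][90:265,230:450,::-1]; cv2.imwrite('pics/t2c.png',cv2.resize(c,None,fx=3,fy=3,interpolation=cv2.INTER_CUBIC))
E
```

```text
time: 2.57
tool_pos: [0.5686, 0.0382, 0.078]
ee_rot: [3.138, -0.001, 1.223]
wrist_force: [0.4, 0.2, 0.3]
width: 0.0006
[0.56863834 0.03830608 0.0780013 ]
```

View pics/s2c.png

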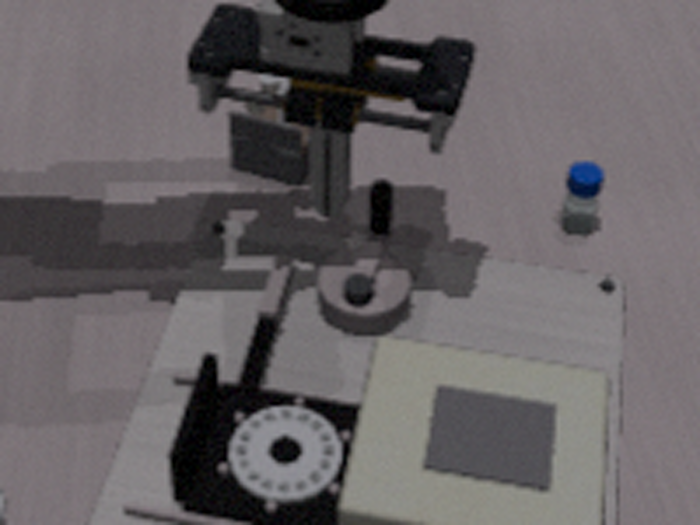

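View pics/t2c.png

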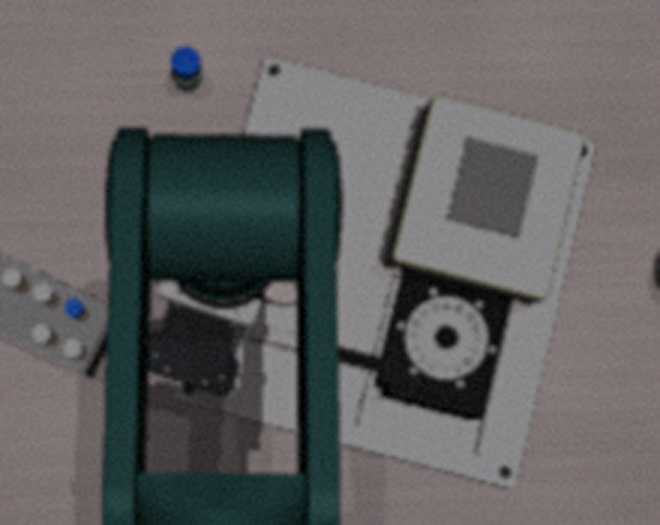

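```bash
python3 - <<'E'
import numpy as np
A=np.array([.5822,-.0274])
for f in [70.2,65,60,55,50,45,40,35,30,25,20,15,10,5,0,-5,-10,-13,-16.2]:
    a=np.radians(f);e=np.array([np.cos(a),np.sin(a)]);n=np.array([-e[1],e[0]])
    P=A+.06*e+.0205*n; print(f,P.round(4))
E
```

```text
70.2 [0.5832 0.036 ]
65 [0.589  0.0356]
60 [0.5944 0.0348]
55 [0.5998 0.0335]
50 [0.6051 0.0317]
45 [0.6101 0.0295]
40 [0.615  0.0269]
35 [0.6196 0.0238]
30 [0.6239 0.0204]
25 [0.6279 0.0165]
20 [0.6316 0.0124]
15 [0.6348 0.0079]
10 [0.6377 0.0032]
5 [ 0.6402 -0.0017]
0 [ 0.6422 -0.0069]
-5 [ 0.6438 -0.0122]
-10 [ 0.6448 -0.0176]
-13 [ 0.6453 -0.0209]
-16.2 [ 0.6455 -0.0245]
```

```bash
python3 -m inch '[{"linear":[0.07,-0.01,0],"twist":0,"gripper":0},{"linear":[0.12,-0.02,0],"twist":0,"gripper":0},{"linear":[0.15,-0.02,0],"twist":0,"gripper":0},{"linear":[0.18,-0.02,0],"twist":-0.04,"gripper":0},{"linear":[0.20,-0.03,0],"twist":-0.085,"gripper":0},{"linear":[0.23,-0.03,0],"twist":-0.125,"gripper":0},{"linear":[0.26,-0.035,0],"twist":-0.17,"gripper":0},{"linear":[0.285,-0.04,0],"twist":-0.21,"gripper":0},{"linear":[0.31,-0.05,0],"twist":-0.25,"gripper":0},{"linear":[0.31,-0.05,0],"twist":-0.25,"gripper":0}]'
python3 - <<'E'
from h import *
s=snap('side','s3.png'); o=robot.get_obs();print(o['tool_pos'],o['ee_rot'],o['wrist_force'])
c=s['image'][150:300,240:440,::-1]; cv2.imwrite('pics/s3c.png',cv2.resize(c,None,fx=3.5,fy=3.5,interpolation=cv2.INTER_CUBIC))
E
```

```text
time: 3.5
tool_pos: [0.5976, 0.0351, 0.0757]
ee_rot: [-3.138, -0.001, 0.962]
wrist_force: [-3.9, 3.7, 3.6]
width: 0.0007
[0.59760281 0.03511031 0.07570107] [-3.13859134e+00 -1.25478425e-03  9.62962542e-01] [-2.57635195  4.84028906  3.5662185 ]
```

View pics/s3c.png

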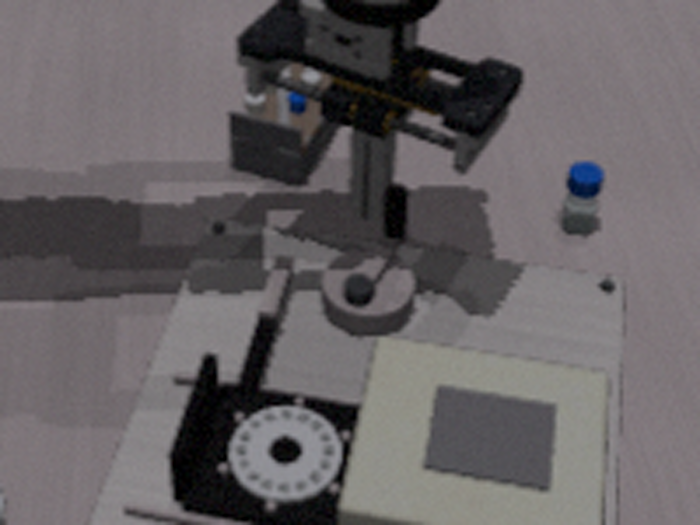

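```bash
python3 -m inch '[{"linear":[0.03,-0.01,0],"twist":-0.04,"gripper":0},{"linear":[0.055,-0.02,0],"twist":-0.085,"gripper":0},{"linear":[0.08,-0.03,0],"twist":-0.125,"gripper":0},{"linear":[0.105,-0.04,0],"twist":-0.17,"gripper":0},{"linear":[0.13,-0.055,0],"twist":-0.21,"gripper":0},{"linear":[0.155,-0.065,0],"twist":-0.25,"gripper":0},{"linear":[0.175,-0.08,0],"twist":-0.29,"gripper":0},{"linear":[0.20,-0.095,0],"twist":-0.33,"gripper":0},{"linear":[0.22,-0.115,0],"twist":-0.375,"gripper":0},{"linear":[0.24,-0.13,0],"twist":-0.42,"gripper":0}]'
python3 -m inch '[{"linear":[0.02,-0.02,0],"twist":-0.04,"gripper":0},{"linear":[0.04,-0.04,0],"twist":-0.085,"gripper":0},{"linear":[0.06,-0.06,0],"twist":-0.125,"gripper":0},{"linear":[0.075,-0.08,0],"twist":-0.17,"gripper":0},{"linear":[0.09,-0.10,0],"twist":-0.21,"gripper":0},{"linear":[0.11,-0.125,0],"twist":-0.25,"gripper":0},{"linear":[0.125,-0.15,0],"twist":-0.29,"gripper":0},{"linear":[0.14,-0.17,0],"twist":-0.33,"gripper":0},{"linear":[0.14,-0.17,0],"twist":-0.33,"gripper":0}]'
python3 - <<'E'
from h import *
s=snap('side','s4.png'); o=robot.get_obs();print(o['tool_pos'],o['ee_rot'],o['wrist_force'])
c=s['image'][150:300,240:440,::-1]; cv2.imwrite('pics/s4c.png',cv2.resize(c,None,fx=3.5,fy=3.5,interpolation=cv2.INTER_CUBIC))
E
```

```text
time: 4.38
tool_pos: [0.6226, 0.0233, 0.0758]
ee_rot: [-3.138, -0.003, 0.522]
wrist_force: [-0.2, 6.3, 1.8]
width: 0.0006
time: 5.13
tool_pos: [0.6381, 0.0059, 0.0759]
ee_rot: [-3.138, -0.005, 0.177]
wrist_force: [3.6, 4.8, -0.1]
width: 0.0004
[0.6379409  0.00586148 0.07587846] [-3.13834569 -0.00478443  0.17806944] [ 3.2295876   5.85650282 -1.08966663]
```

View pics/s4c.png

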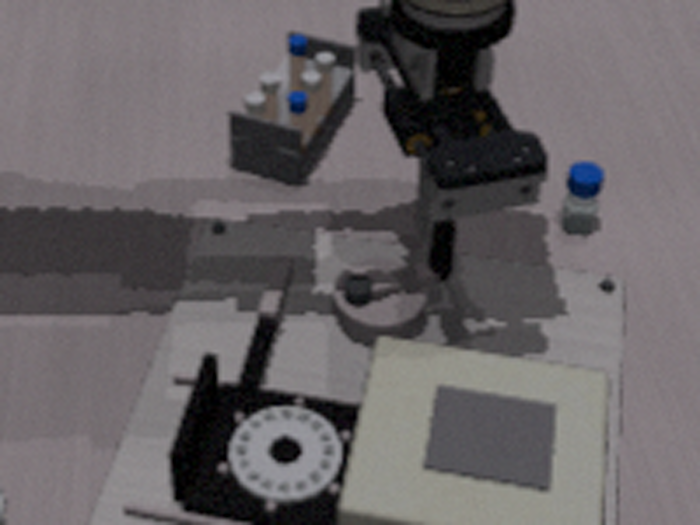

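```bash
python3 -m inch '[{"linear":[0.015,-0.025,0],"twist":-0.04,"gripper":0},{"linear":[0.025,-0.05,0],"twist":-0.085,"gripper":0},{"linear":[0.035,-0.075,0],"twist":-0.125,"gripper":0},{"linear":[0.045,-0.10,0],"twist":-0.17,"gripper":0},{"linear":[0.055,-0.13,0],"twist":-0.21,"gripper":0},{"linear":[0.06,-0.155,0],"twist":-0.25,"gripper":0},{"linear":[0.065,-0.18,0],"twist":-0.29,"gripper":0},{"linear":[0.07,-0.21,0],"twist":-0.33,"gripper":0},{"linear":[0.075,-0.24,0],"twist":-0.385,"gripper":0},{"linear":[0.08,-0.28,0],"twist":-0.435,"gripper":0}]'
python3 -m inch '[{"linear":[0,0,0],"twist":0,"gripper":0},{"linear":[0,0,0],"twist":0,"gripper":0}]'
python3 - <<'E'
from h import *
s=snap('side','s5.png'); o=robot.get_obs();print(o['tool_pos'],o['ee_rot'],o['wrist_force'])
c=s['image'][150:300,240:440,::-1]; cv2.imwrite('pics/s5c.png',cv2.resize(c,None,fx=3.5,fy=3.5,interpolation=cv2.INTER_CUBIC))
E
```

```text
time: 6.02
tool_pos: [0.647, -0.0222, 0.0761]
ee_rot: [-3.136, -0.006, -0.28]
wrist_force: [4.9, 6.5, -1.5]
width: 0.0005
time: 6.18
tool_pos: [0.6466, -0.0233, 0.0761]
ee_rot: [-3.138, -0.005, -0.278]
wrist_force: [4.4, 3.2, 0.0]
width: 0.0005
[ 0.64653093 -0.02327951  0.07607158] [-3.13817258 -0.00492409 -0.2776915 ] [ 4.69852543  4.18309469 -0.85295651]
```

View pics/s5c.png

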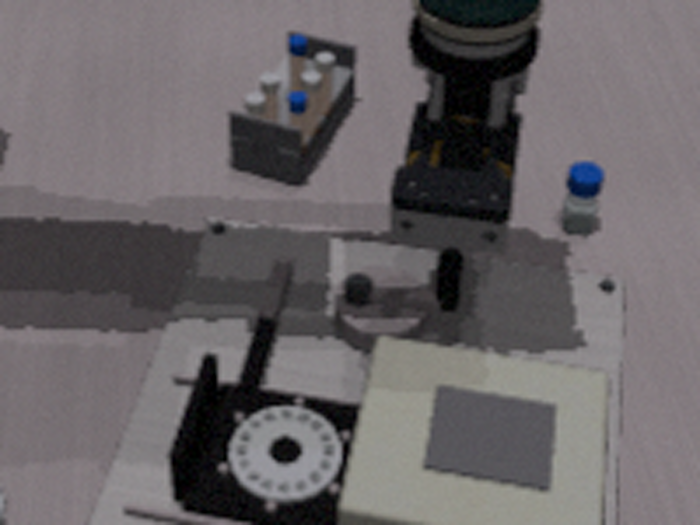

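```bash
python3 - <<'E'
from h import *
s=load('s5.npz'); qx=lambda x,y:(x/3.5+240-.35,y/3.5+150-.35)
h=onz(s,*qx(358,284),.048)[:2]
for p in ((451,255),(451,257)):
    w=onz(s,*qx(*p),.085)[:2]; d=w-h; print(w,h,np.linalg.norm(d),np.degrees(np.arctan2(d[1],d[0]))+16.2)
E
```

```text
[ 0.64077479 -0.04141743] [ 0.58190284 -0.0280205 ] 0.06037702570408034 3.3800509548637816
[ 0.64048231 -0.0432414 ] [ 0.58190284 -0.0280205 ] 0.060524631791219315 1.634722376561145
```

```bash
python3 -m inch '[{"linear":[-0.003,-0.01,0],"twist":0,"gripper":0},{"linear":[-0.006,-0.022,0],"twist":0,"gripper":0},{"linear":[-0.006,-0.022,0],"twist":0,"gripper":0},{"linear":[0.03,0.08,0],"twist":0,"gripper":0},{"linear":[0.08,0.25,0],"twist":0,"gripper":0},{"linear":[0.08,0.25,0.3],"twist":0,"gripper":0},{"linear":[0.08,0.25,0.7],"twist":0,"gripper":0},{"linear":[-0.2,0.25,1],"twist":0,"gripper":0},{"linear":[-0.6,0.25,1],"twist":0,"gripper":0},{"linear":[-1,0.25,1],"twist":0,"gripper":0}]'
python3 -m inch '[{"linear":[-0.3,-0.3,0],"twist":0,"gripper":0},{"linear":[-0.6,-0.6,0],"twist":0,"gripper":0},{"linear":[-0.9,-0.9,0],"twist":0,"gripper":0}]'
python3 - <<'E'
from h import *
o=robot.get_obs();print(o['tool_pos'],o['ee_rot'],o['wrist_force'])
s=snap('side','s6.png'); 
c=s['image'][150:300,240:440,::-1]; cv2.imwrite('pics/s6c.png',cv2.resize(c,None,fx=3.5,fy=3.5,interpolation=cv2.INTER_CUBIC))
s=snap('top','t6.png')
c=s['image'][90:265,230:450,::-1]; cv2.imwrite('pics/t6c.png',cv2.resize(c,None,fx=3,fy=3,interpolation=cv2.INTER_CUBIC))
E
```

```text
time: 7.07
tool_pos: [0.545, 0.0005, 0.1784]
ee_rot: [-3.141, -0.006, -0.278]
wrist_force: [0.4, 0.1, -0.6]
width: 0.0009
time: 7.32
tool_pos: [0.4542, -0.0881, 0.1757]
ee_rot: [3.14, -0.001, -0.276]
wrist_force: [1.0, -0.7, 0.1]
width: 0.0006
[ 0.45418884 -0.08808697  0.17567855] [ 3.14038164e+00 -5.35937998e-04 -2.76265516e-01] [ 0.97475936 -0.66981043  0.14372647]
```

View pics/s6c.png

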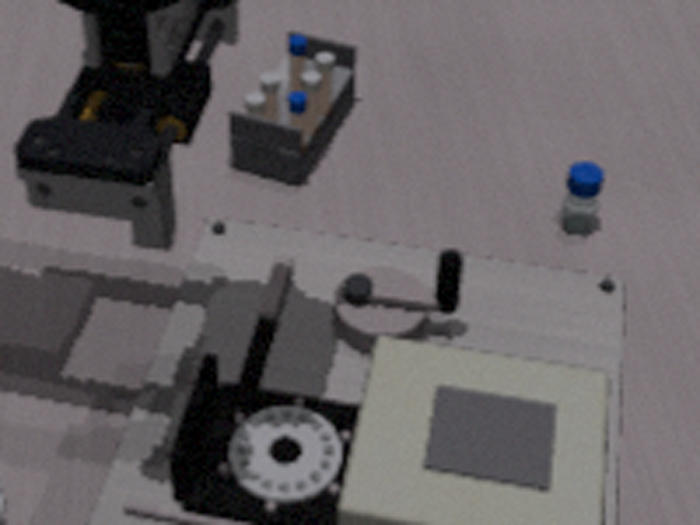

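View pics/t6c.png

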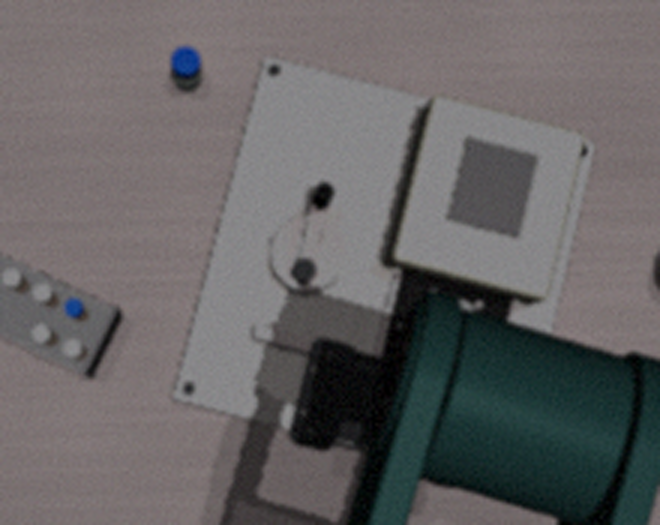

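```bash
python3 - <<'E'
from h import *
def f(s,h,p):
    h=onz(s,*h,.048)[:2];w=onz(s,*p,.085)[:2]; d=w-h; print(w,h,np.linalg.norm(d),np.degrees(np.arctan2(d[1],d[0]))+16.2)
s=load('s6.npz'); qx=lambda x,y:(x/3.5+240-.35,y/3.5+150-.35)
f(s,qx(358,285),qx(450,256))
s=load('t6.npz'); qx=lambda x,y:(x/3+230-.35,y/3+90-.35)
f(s,qx(303,271),qx(323,193))
E
```

```text
[ 0.6399774  -0.04228312] [ 0.58180544 -0.02894939] 0.059680528899614914 3.29010806725066
[ 0.63952078 -0.04297562] [ 0.58211564 -0.02743443] 0.05947166256131769 1.0515506713223512
```

```bash
python3 -m inch '[{"linear":[-0.33,-0.27,0],"twist":0,"gripper":0},{"linear":[-0.33,-0.27,0],"twist":0,"gripper":0},{"linear":[-0.33,-0.27,-0.3],"twist":0,"gripper":0},{"linear":[-0.33,-0.27,-0.6],"twist":0,"gripper":0},{"linear":[-0.33,-0.27,-0.8],"twist":0,"gripper":0},{"linear":[-0.33,-0.27,-0.8],"twist":0,"gripper":0},{"linear":[-0.33,-0.27,-0.8],"twist":0,"gripper":0}]'
python3 -m inch '[{"linear":[0,0,-0.2],"twist":0,"gripper":0},{"linear":[0,0,-0.39],"twist":0,"gripper":0},{"linear":[0,0,-0.39],"twist":0,"gripper":0},{"linear":[0,0,-0.39],"twist":0,"gripper":0},{"linear":[0,0,-0.39],"twist":0,"gripper":0}]'
python3 - <<'E'
from h import *
o=robot.get_obs();print(o['tool_pos'],o['ee_rot'],o['wrist_force'])
s=snap('side','s7.png'); 
c=s['image'][170:320,200:400,::-1]; cv2.imwrite('pics/s7c.png',cv2.resize(c,None,fx=3.5,fy=3.5,interpolation=cv2.INTER_CUBIC))
E
```

```text
time: 8.0
tool_pos: [0.4226, -0.1141, 0.0948]
ee_rot: [-3.141, 0.003, -0.278]
wrist_force: [-0.1, 0.4, 0.3]
width: 0.0006
time: 8.42
tool_pos: [0.4242, -0.1152, 0.0586]
ee_rot: [3.141, -0.003, -0.279]
wrist_force: [0.6, -1.1, 0.5]
width: 0.0005
[ 0.42423676 -0.11520361  0.05861953] [ 3.14112981 -0.00341705 -0.27856056] [ 0.56646943 -1.11074101  0.54756449]
```

View pics/s7c.png

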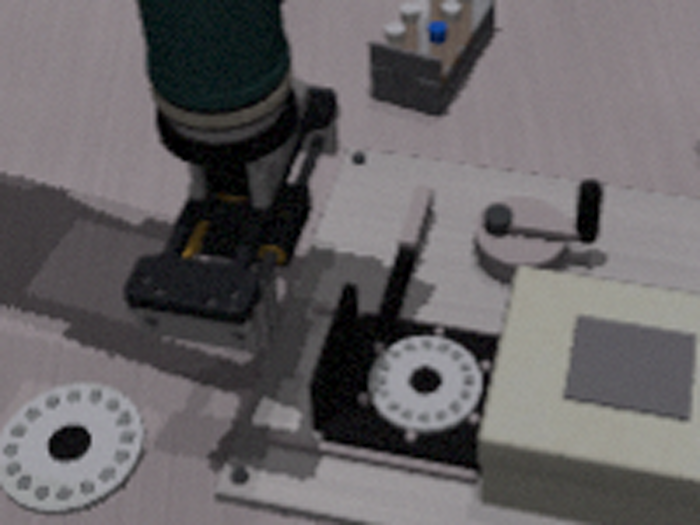

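```bash
python3 -m inch '[{"linear":[0.1,-0.04,0],"twist":0,"gripper":0},{"linear":[0.2,-0.07,0],"twist":0,"gripper":0},{"linear":[0.27,-0.09,0],"twist":0,"gripper":0},{"linear":[0.3,-0.1,0],"twist":0,"gripper":0},{"linear":[0.33,-0.11,0],"twist":0,"gripper":0},{"linear":[0.35,-0.115,0],"twist":0,"gripper":0},{"linear":[0.37,-0.12,0],"twist":0,"gripper":0},{"linear":[0.39,-0.125,0],"twist":0,"gripper":0},{"linear":[0.41,-0.13,0],"twist":0,"gripper":0},{"linear":[0.43,-0.14,0],"twist":0,"gripper":0}]'
python3 -m inch '[{"linear":[0.02,-0.005,0],"twist":0,"gripper":0},{"linear":[0.04,-0.01,0],"twist":0,"gripper":0},{"linear":[0.06,-0.015,0],"twist":0,"gripper":0},{"linear":[0.08,-0.02,0],"twist":0,"gripper":0},{"linear":[0.1,-0.03,0],"twist":0,"gripper":0}]'
python3 - <<'E'
from h import *
o=robot.get_obs();print(o['tool_pos'],o['ee_rot'],o['wrist_force'])
s=snap('side','s8.png'); 
c=s['image'][170:320,240:440,::-1]; cv2.imwrite('pics/s8c.png',cv2.resize(c,None,fx=3.5,fy=3.5,interpolation=cv2.INTER_CUBIC))
E
```

```text
time: 9.3
tool_pos: [0.4651, -0.1285, 0.0562]
ee_rot: [-3.141, 0.002, -0.279]
wrist_force: [-3.0, 1.2, 1.3]
width: 0.0004
time: 9.72
tool_pos: [0.4756, -0.1316, 0.0562]
ee_rot: [-3.141, 0.001, -0.279]
wrist_force: [-2.7, 0.9, -0.2]
width: 0.0004
[ 0.47556821 -0.13164777  0.0562209 ] [-3.14127539e+00  7.19567803e-04 -2.78966658e-01] [-2.70537437  0.91325355 -0.18741333]
```

View pics/s8c.png

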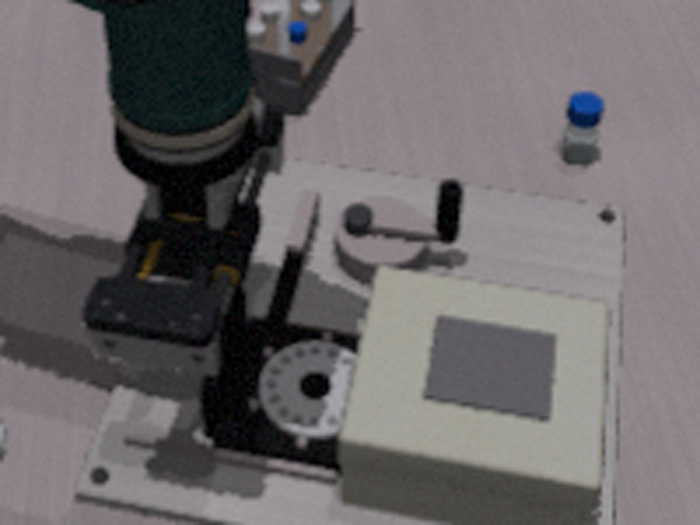

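```bash
python3 -m inch '[{"linear":[0.02,-0.005,0],"twist":0,"gripper":0},{"linear":[0.04,-0.01,0],"twist":0,"gripper":0},{"linear":[0.06,-0.015,0],"twist":0,"gripper":0},{"linear":[0.08,-0.025,0],"twist":0,"gripper":0},{"linear":[0.1,-0.03,0],"twist":0,"gripper":0},{"linear":[0.11,-0.03,0],"twist":0,"gripper":0}]'
python3 -m inch '[{"linear":[0.01,-0.003,0],"twist":0,"gripper":0},{"linear":[0.02,-0.006,0],"twist":0,"gripper":0},{"linear":[0.02,-0.006,0],"twist":0,"gripper":0}]'
python3 -m inch '[{"linear":[0.01,-0.003,0],"twist":0,"gripper":0},{"linear":[0.02,-0.006,0],"twist":0,"gripper":0},{"linear":[0.02,-0.006,0],"twist":0,"gripper":0}]'
```

```text
time: 10.27
tool_pos: [0.4867, -0.1349, 0.0562]
ee_rot: [3.141, 0.0, -0.279]
wrist_force: [-4.1, -0.7, -1.3]
width: 0.0005
time: 10.52
tool_pos: [0.4887, -0.1354, 0.0563]
ee_rot: [3.142, 0.0, -0.279]
wrist_force: [-2.2, 0.2, -1.7]
width: 0.0006
time: 10.77
tool_pos: [0.4893, -0.1356, 0.0564]
ee_rot: [3.142, 0.004, -0.279]
wrist_force: [-6.8, 1.5, 1.1]
width: 0.0003
```

```bash
python3 -m inch '[{"linear":[0.01,-0.003,0],"twist":0,"gripper":0},{"linear":[0.01,-0.003,0],"twist":0,"gripper":0}]'
python3 - <<'E'
from h import *
o=robot.get_obs();print(o['tool_pos'],o['wrist_force'])
s=snap('side','s9.png'); 
c=s['image'][170:320,240:440,::-1]; cv2.imwrite('pics/s9c.png',cv2.resize(c,None,fx=3.5,fy=3.5,interpolation=cv2.INTER_CUBIC))
E
```

```text
time: 10.93
tool_pos: [0.4893, -0.1356, 0.0564]
ee_rot: [3.142, 0.006, -0.279]
wrist_force: [-9.8, 3.1, 1.9]
width: 0.0005
[ 0.48934154 -0.13561608  0.05636105] [-9.81385864  3.0630426   1.93292221]
```

View pics/s9c.png

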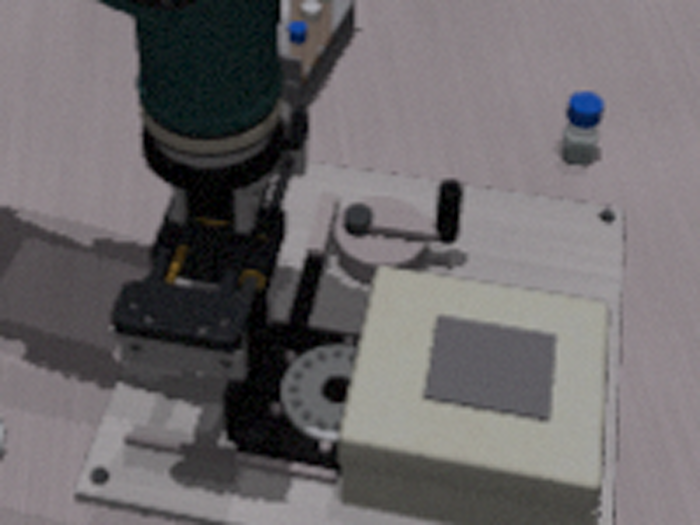

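```bash
python3 -m inch '[{"linear":[-0.1,0.03,0],"twist":0,"gripper":0},{"linear":[-0.3,0.09,0],"twist":0,"gripper":0},{"linear":[-0.5,0.15,0],"twist":0,"gripper":0},{"linear":[-0.5,0.15,0],"twist":0,"gripper":0},{"linear":[-0.5,0.15,0.3],"twist":0,"gripper":0},{"linear":[-0.5,0.15,0.7],"twist":0,"gripper":0},{"linear":[-0.5,0.15,1],"twist":0,"gripper":0}]'
python3 -m inch '[{"linear":[-0.3,-0.3,0],"twist":0,"gripper":0},{"linear":[-0.6,-0.6,0],"twist":0,"gripper":0},{"linear":[-0.8,-1,0],"twist":0,"gripper":0}]'
python3 -m inch '[{"linear":[-0.1,-0.3,0],"twist":0,"gripper":0},{"linear":[-0.2,-0.6,0],"twist":0,"gripper":0},{"linear":[-0.3,-1,0],"twist":0,"gripper":0},{"linear":[-0.3,-1,0],"twist":0,"gripper":0}]'
python3 - <<'E'
from h import *
o=robot.get_obs();print(o['tool_pos'],o['wrist_force'])
s=snap('side','sa.png'); 
c=s['image'][170:320,240:440,::-1]; cv2.imwrite('pics/sac.png',cv2.resize(c,None,fx=3.5,fy=3.5,interpolation=cv2.INTER_CUBIC))
s=snap('top','ta.png')
c=s['image'][90:265,230:450,::-1]; cv2.imwrite('pics/tac.png',cv2.resize(c,None,fx=3,fy=3,interpolation=cv2.INTER_CUBIC))
E
```

```text
time: 11.57
tool_pos: [0.4435, -0.1219, 0.1599]
ee_rot: [3.141, -0.006, -0.279]
wrist_force: [1.3, 0.5, 0.2]
width: 0.0006
time: 11.82
tool_pos: [0.3643, -0.2182, 0.159]
ee_rot: [3.139, -0.007, -0.275]
wrist_force: [0.4, -0.8, -0.6]
width: 0.0008
time: 12.15
tool_pos: [0.3329, -0.3244, 0.1579]
ee_rot: [3.135, -0.005, -0.286]
wrist_force: [0.6, -0.4, 1.0]
width: 0.0001
[ 0.33287987 -0.32439055  0.15785505] [ 0.56966332 -0.35609149  0.95143024]
```

View pics/sac.png

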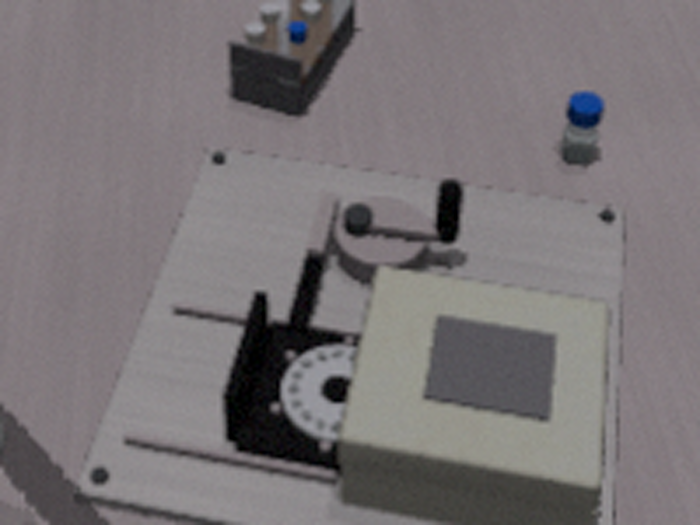

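View pics/tac.png

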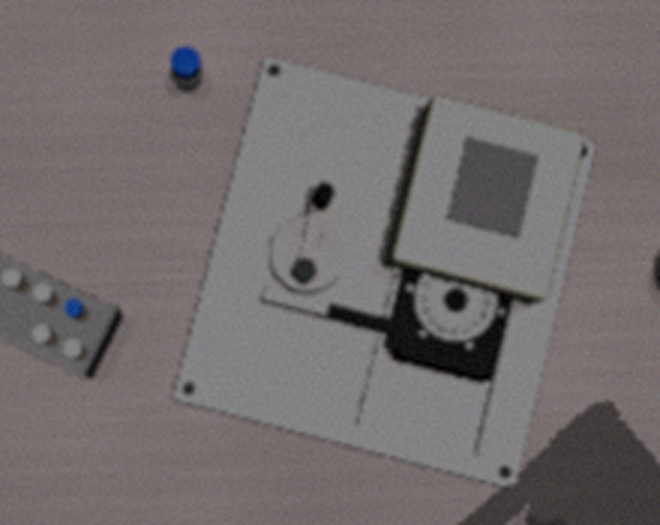

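```bash
python3 - <<'E'
from h import *
s=load('ta.npz');d=load('sa.npz'); u=np.array([np.cos(np.radians(-16.2)),np.sin(np.radians(-16.2))])
def blob(s,p,z):
    u0,v0=map(int,p); g=s['image'].max(2)[v0-5:v0+6,u0-5:u0+6].astype(float); w=np.clip(90-g,0,None); yy,xx=np.mgrid[-5:6,-5:6]; m=(xx**2+yy**2<26); w=w*m
    return onz(s,u0+(w*xx).sum()/w.sum(),v0+(w*yy).sum()/w.sum(),z)[:2]
t0=load('top0.npz'); 
a=blob(t0,(378,202),.029); b=blob(s,(382,189),.029); print('disc top',(b-a)@u,a,b)
a=onz(load('side0.npz'),163/3.6+254.65,222/3.6+189.65,.06)[:2]; b=onz(d,260/3.5+239.65,295/3.5+169.65,.06)[:2]; print('plate',(b-a)@u)
a=onz(load('side0.npz'),240/3.6+254.65,318/3.6+189.65,.029)[:2]; b=onz(d,337/3.5+239.65,390/3.5+169.65,.029)[:2]; print('disc side',(b-a)@u,a,b)
def f(s,h,p):
    h=onz(s,*h,.048)[:2];w=onz(s,*p,.085)[:2]; q=w-h; print(np.linalg.norm(q),np.degrees(np.arctan2(q[1],q[0]))+16.2)
f(s,(303/3+229.65,271/3+89.65),(323/3+229.65,193/3+89.65))
f(d,(358/3.5+239.65,215/3.5+169.65),(450/3.5+239.65,186/3.5+169.65))
E
```

```text
disc top 0.032596037328848894 [ 0.52600092 -0.1467747 ] [ 0.55725072 -0.15604757]
plate 0.03206497832677568
disc side 0.03241058438348841 [ 0.52515975 -0.14626566] [ 0.55595482 -0.156439  ]
0.05947166256131769 1.0515506713223512
0.059680528899615046 3.2901080672505785
```

Slide travel measures 32–33 mm, so it is home. The lever is at about 1–3°, the disc is in its seat, and the bystanders have not moved. Handing in.

```bash
python3 -c "
from bench import robot
print(robot.close_job())"
```

```text
the job is handed in; nothing more can be done
None
```

The job is done and handed in at about 12 s of the 61 s allowed. With the gripper shut, I pushed the cam's lever post clockwise from about 87° to straight forward. I then backed off and pushed the slide by the middle of its push plate until it stopped.

What the last checks showed:
- **Slide:** it moved 32.1 to 32.6 mm, measured on the plate and the disc; above 30 mm counts as home. It slid at about 3 to 4 N and stopped firmly, and I let the force rise to about 10 N before backing off.
- **Lever:** it points about 1° off forward in the top view and 3° in the side view. The two views disagree by about 2°, well inside the 15° limit. It did not move during the slide push.
- **Disc:** it travelled with the slide and looks to be lying in its seat, though the read-head housing hides part of it.
- **Vial and rack:** they look unmoved in the pictures.
- **Jar:** I did not check it closely, but the arm never went near it at low height.
- **Robot:** the arm was clear of everything when I handed in.

One earlier check disagreed: the far edge of the base plate suggested a station yaw about 1.5° different from the other three edges. I used the value those three agreed on, −16.2°.

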